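# Load a terminal strip into the sprung feeder and shut its cover rail

## Task

Load the long green terminal strip, right way up, into the channel of the white feeder: push it gently end-on against the sprung orange pusher until its near end clears the orange front stop, let it down behind the stop so that it lies flat on the channel floor, and let go. Then slide the grey cover rail fully shut over it by its red knob. Do not force the strip against the feeder, and leave the other things on the table alone.

Things in the scene. Friction and masses are not known exactly. Their poses are not given: they have to be found in the camera images.
- strip: the long green terminal strip, a loose block 90 long (its x) x 16 wide (its y) x 28 mm tall (z), about 60 g, its two ends and sides alike; it stands on a 3 mm thick black rubber mat (170 x 130 mm) with its screws up. Origin: centre of its underside. Either end may lead.
- magazine: the white feeder, fixed to the table. Origin: on the table, under its channel. Its x runs along the channel from the orange front stop (-x) to the sprung orange pusher (+x). White base x -90 to +125 mm. Channel 19 mm wide between white walls (6 mm thick, x -80 to +120, tops 23 mm above the table, mouth flared to 24 mm). The strip must never press on it with more than 30 N.
- channel (a point): fixed point of the white feeder, at its x = y = 0, height 12 mm = channel floor. A black carriage in the channel carries floor, front stop and pusher; it is clamped at a setting s from -16 to +16 mm along x that is NOT reported and differs each time: feel or see it. Front stop: 8 mm thick, top 5 mm above the floor, inner face at x = -50 + s.
- pusher_mid (a point): fixed point of the white feeder at x = 33 mm, height 20 mm: the pusher's face at rest if s = 0 (really 33 + s; face 0 to 16 mm above the floor). It needs 2.5 N to start and 0.4 N more per mm, yields up to 11 mm to +x, then is rigid. At rest the gap is 83 mm for the 90 mm strip: push it back 7 to 11 mm to get the near end down; let go, it holds the strip on the stop.
- rail (a joint): the grey cover rail, 90 x 41 mm, sliding along the feeder's x: 0 m = fully shut, more = open towards +x (starts 0.098 to 0.108, limit 0.11). Stays where left; slides at about 2.5 N; rigid stop at 0. Underside 42.5 mm above the table, 2.5 mm over a seated strip; it jams on one that is not down. Its end nearest the front stop is 14 mm to -x of the knob.
- rail_knob (a point): centre of the red knob on the rail: an upright square post 14 x 14 mm, 24 mm tall (12 mm above and below this point), its sides along the feeder's x and y. With the rail shut it is at the feeder's x = -20 mm.
- short_strip: a loose green offcut strip of the same section but only 40 mm long; leave it alone
- battery: loose blue battery pack, 135 x 44 x 40 mm; leave it alone
- screwdriver: loose screwdriver with a red handle; leave it alone
- pliers: loose green-handled pliers, 135 mm long; leave them alone
- phone: loose black phone, 150 x 73 x 9 mm; leave it alone
- motor_plate: loose black motor plate with holes, 70 x 50 x 6 mm; leave it alone
- screw_jar: loose clear jar with a yellow cap, 50 mm across, 60 mm tall; leave it alone

How it is judged:
By the outcome, as a careful person would: the job done as asked, in the order asked, and still so for the second after the job is handed in, with the robot touching nothing.
It also fails if it takes over 64 s, if anything falls off the work surface, if the arm or the gripper's body presses on something with over 40 N, if the wrist force passes 120 N, or if a joint passes its speed limit or range.

## Robot

A 6-joint arm with a two-finger parallel gripper is mounted at the origin on the work surface. World frame = base frame: x ahead of the robot, y to its left, z up, the work surface at z = 0. Lengths are in m, angles in rad, forces in N, time in s.
With the tool pointing down it reaches from about 0.25 to 0.725 m from the base axis. Payload 4 kg.
Tool frame: the origin (TCP) lies between the finger pads; the fingertips stand 8 mm ahead of it and the grasp point (between the pads) lies 11 mm behind it (bot.tip_reach is the distance from the TCP to the fingertips, in m); z points along the fingers, y is the line along which they close (so a half turn about z gives the same grasp; the last joint's range is limited). The gripper opens to 85 mm and grips with 20 to 120 N. Pads are 22 mm wide; open, the fingers measure 114 mm over their backs; the gripper's body (76 mm by 85 mm) begins 54 mm behind the grasp point. The pads swing forward as they close: fully open they stand 13 mm farther back than shut.
Start: joints at [1.279, 0.241, 0.005, 1.335, 0, 1.571], TCP at [0.144, 0.479, 0.201] pointing down, gripper open.
Joint ranges: [-2.72, 2.72], [-1.05, 1.87], [-1.09, 1.28], [-1.99, 2.15], [-1.42, 1.44], [-3.14, 3.14]. Speed limits (rad/s): [2.79, 2.79, 3.14, 3.14, 3.14, 3.14].

## Interface

Orientations are given as a unit quaternion [x, y, z, w].
In Python, from workcell import bot gives the robot as it stands.
- The arm moves only by the tool move_arm, never from a script. Its argument "deltas" is a list of rows, each a list of 7 numbers: the opening, from 0 (shut) to 1 (fully open), then the shift along the tool's x, y, z in mm, then the turn, a rotation vector about the tool's x, y, z in degrees. In form: [[gripper, tx, ty, tz, ax, ay, az], ...]. A call has 1 to 10 rows; each row shifts and turns the commanded pose from where the row before left it, along the tool's axes as they then stand; what a row does not reach is not made up. A row lasts 1/12 s, in which the tool goes at most 41.7 mm and 7.16 degrees, less where a joint would pass 70% of its speed; a pose out of reach is approached as far as the arm can. A call is refused whole if a number of a shift passes 41.7 or a number of a turn 7.16, either way. A call with a gripper value outside its range is refused whole. The fingers move at their own pace and stop on an object; the grip force is fixed at half the most. Time passes only in rows, so rows that do not move let the fingers close. It gives the time, the measured TCP pose, the force, the opening and the grip force at its end, in the units of the state.
- bot.get_obs(): the state, without advancing time (a new reading comes with each control period).
- bot.camera(name): name is "side" or "top" or "wrist"; returns the picture (384x512x3 uint8, blue, green, red); there is no depth.
- bot.calibration(name): a dict with "K" (3x3 intrinsics, pixels), "position" and "orientation" of the camera in the world. Camera axes: x right, y down, z forward; pixel columns grow to the right and rows downward; lengths in m; the calibration is good to about 2 mm. The wrist camera is an equidistant fisheye: a pixel r from the principal point sees the ray r / f radians off the axis. A picture is of the moment at which its call begins: read the wrist's pose just before it. calibration takes no time and is no camera call; for the wrist camera it gives the pose at the moment of the call.
- bot.job_done(): hands the job in; it is judged then, once.
Trained networks look in the newest picture that a camera, given by its name, has taken for a name from the list of things; names that differ only in an ending like _2 or _b are one class to them, and where a whole thing is asked for, a point or a joint stands for the part that bears it (a point fixed in the world has none). Each returns a list of dicts, best first, with "conf" (0 to 1); they miss things now and then, are a little off and sometimes report something else, mostly with a low value. They report only what shows in the picture. A call takes as long as a camera call.
- bot.outline_of(query, camera): "pixels" (384x512 bool, what is visible of it) and "rect" ([left, top, width, height] in pixels, round what is visible of it).
The state is a dict: "clock": time; "joint_pos": joint angles; "joint_vel": joint speeds; "tau": joint torques, N m; "eef_pos": TCP position; "tool_rot": TCP orientation; "ft_force": force on the tool from outside, world axes, zero at the start; "ft_torque": the same for the moment, N m; "grip_width": finger opening in m; "grasp_force": force on a finger pad.
Only numpy, scipy, OpenCV 4.12 (cv2) and the standard library are available. Lean on these libraries where they do the work, as an engineer would, in place of code of your own. Each camera call takes 0.05 s, during which the arm holds its last target. There are 200 camera calls.

## Working session

There is one attempt and no reset: what is moved stays moved. The work goes in short steps, Python scripts to look and compute and a tool call to move; the robot and the scene stay as the last step left them, time stands still between calls to the robot, and variables do not carry over. Pictures are saved under pics/ and viewed, at most 10 in all, crops included, and the job is handed in when it is done.

Besides the shell and the picture viewer there is one more tool, called after "Request:" as name(argument=value, ...) on one line, values as JSON. move_arm: Moves the arm, as the interface text tells. Its arguments: {"type":"object","properties":{"deltas":{"type":"array","items":{"type":"array","items":{"type":"number"}}}},"required":["deltas"]}

```bash
mkdir -p pics; python3 - <<'E'
from workcell import bot
import cv2, numpy as np
o=bot.get_obs(); print(o['clock'],o['eef_pos'],o['tool_rot'],o['grip_width'],bot.tip_reach)
for c in ['top','side']:
    im=bot.camera(c); cv2.imwrite(f'pics/{c}0.png',im)
    k=bot.calibration(c); print(c,k)
    for q in ['strip','magazine','rail','rail_knob']:
        for d in bot.outline_of(q,c)[:2]:
            print(c,q,round(d['conf'],2),d['rect'],cv2.minAreaRect(np.argwhere(d['pixels'])[:,::-1].astype(np.float32)))
a=cv2.imread('pics/top0.png'); b=cv2.imread('pics/side0.png')
E
```

```text
0.0 [0.14363158 0.47819001 0.19999605] [ 1.45394790e-01  9.89373156e-01 -1.04321168e-03 -1.58544931e-04] 0.08564800723288896 0.008
top {'K': array([[374.53238216,   0.        , 255.84655135],
       [  0.        , 374.53238216, 191.79874389],
       [  0.        ,   0.        ,   1.        ]]), 'position': array([ 0.5604886 , -0.00898753,  1.19009998]), 'orientation': array([ 0.71407659, -0.69956948,  0.01198861, -0.02352529])}
top strip 0.52 [203.2, 222.9, 11.3, 32.3] ((208.34243774414062, 237.97862243652344), (28.319744110107422, 6.300207138061523), 86.42366790771484)
top strip 0.15 [305.7, 171.1, 31.1, 77.8] ((321.0, 210.5), (79.0, 28.0), 90.0)
top magazine 0.91 [309.6, 168.9, 24.9, 83.1] ((320.5, 211.0), (80.0, 27.0), 90.0)
top magazine 0.31 [314.4, 172.4, 14.1, 27.6] ((322.5, 185.0), (28.0, 15.0), 90.0)
top rail 0.86 [315.3, 171.3, 15.3, 26.2] ((322.5, 185.0), (28.0, 15.0), 90.0)
top rail 0.41 [253.6, 241.8, 10.2, 36.6] ((258.5, 258.5), (33.0, 7.0), 90.0)
top rail_knob 0.89 [316.0, 169.8, 13.6, 30.4] ((322.5, 185.0), (28.0, 15.0), 90.0)
side {'K': array([[437.94389138,   0.        , 258.64438547],
       [  0.        , 437.94389138, 188.79139186],
       [  0.        ,   0.        ,   1.        ]]), 'position': array([0.51080115, 1.09337249, 0.74669761]), 'orientation': array([-0.03871612,  0.8689607 , -0.4929949 ,  0.0190891 ])}
side strip 0.58 [286.5, 238.4, 33.5, 14.0] ((301.5, 243.5), (11.0, 33.0), 90.0)
side magazine 0.65 [241.1, 163.3, 74.4, 25.9] ((274.8423156738281, 179.41152954101562), (76.5671615600586, 24.382213592529297), 15.255118370056152)
side rail 0.63 [237.2, 161.3, 27.2, 20.1] ((251.0, 171.5), (19.0, 28.0), 90.0)
side rail_knob 0.97 [238.5, 165.7, 27.3, 17.3] ((251.0, 173.0), (16.0, 26.0), 90.0)
side rail_knob 0.47 [239.6, 161.7, 73.6, 27.0] ((275.0, 175.0), (26.0, 74.0), 90.0)
```

View pics/top0.png

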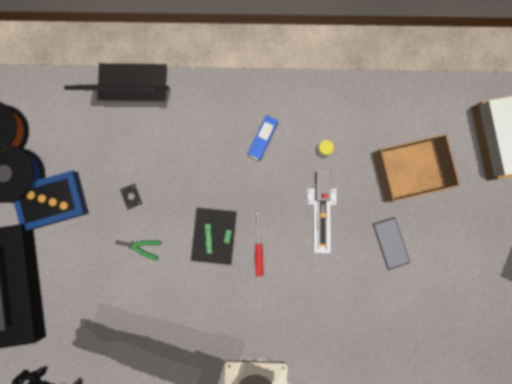

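View pics/side0.png

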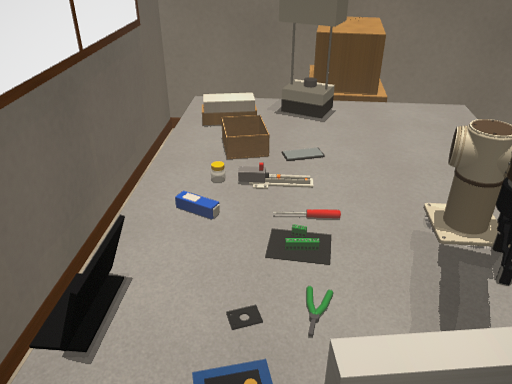

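Top view: strip on the mat at (208,238), offcut (228,237), feeder around (322,215) with channel mouth downward in the picture and rail/knob at the upper end (325,196). The side view agrees. Resolution is about 3 mm/px, so I need wrist pictures next.

```bash
cat > h.py <<'E'
import numpy as np, cv2
from scipy.spatial.transform import Rotation as R
from workcell import bot
def ray(cal,px,fish):
    K=cal['K']; v=np.array([(px[0]-K[0,2])/K[0,0],(px[1]-K[1,2])/K[1,1]])
    if fish:
        r=np.hypot(*v); d=np.array([*(v*(np.sin(r)/r if r>1e-9 else 1)),np.cos(r)])
    else: d=np.array([*v,1.])
    return R.from_quat(cal['orientation']).apply(d)
def toplane(cal,px,z,fish=False):
    d=ray(cal,px,fish); p=np.array(cal['position']); return p+d*(z-p[2])/d[2]
def proj(cal,P,fish=True):
    d=R.from_quat(cal['orientation']).inv().apply(np.array(P)-cal['position']); K=cal['K']
    d=np.atleast_2d(d)
    if fish:
        n=np.hypot(d[:,0],d[:,1]); t=np.arctan2(n,d[:,2]); v=d[:,:2]*(t/np.maximum(n,1e-9))[:,None]
    else: v=d[:,:2]/d[:,2:]
    return v*[K[0,0],K[1,1]]+[K[0,2],K[1,2]]
def tooldelta(o,target):
    return R.from_quat(o['tool_rot']).inv().apply(np.array(target)-o['eef_pos'])*1000
E
python3 - <<'E'
from h import *
c=bot.calibration('top')
for n,px,z in [('strip',(208.3,238),.031),('strip top end',(207,223),.031),('strip bot',(209.5,253),.031),('knob',(324.5,196),.06),('feeder near',(322.5,251),.012),('feeder far',(322,172),.043),('offcut',(228,237),.031)]:
    print(n,toplane(c,px,z).round(4))
w=bot.calibration('wrist'); print(w); o=bot.get_obs()
M=R.from_quat(o['tool_rot']).as_matrix(); print(M.round(3)); 
print('cam in tool',M.T@(w['position']-o['eef_pos']), (M.T@R.from_quat(w['orientation']).as_matrix()).round(3))
print(tooldelta(o,[.43,.13,.2]))
E
```

```text
strip [0.4729 0.1543 0.031 ]
strip top end [0.5189 0.1596 0.031 ]
strip bot [0.427  0.1493 0.031 ]
knob [ 0.6086 -0.1969  0.06  ]
feeder near [ 0.439  -0.2007  0.012 ]
feeder far [ 0.6828 -0.1912  0.043 ]
offcut [0.4773 0.0935 0.031 ]
{'K': array([[297.31863964,   0.        , 259.53266832],
       [  0.        , 297.31863964, 192.74026275],
       [  0.        ,   0.        ,   1.        ]]), 'position': array([0.08004043, 0.49781526, 0.37390915]), 'orientation': array([0.79538892, 0.59137562, 0.07925084, 0.10653942])}
[[-0.958  0.288 -0.   ]
 [ 0.288  0.958 -0.   ]
 [-0.    -0.    -1.   ]]
cam in tool [ 0.06656293 -0.00019885 -0.1730253 ] [[-0.    -0.965 -0.263]
 [ 1.    -0.     0.   ]
 [-0.    -0.263  0.965]]
[-374.42652838 -251.7581171     0.9011012 ]
```

Request:
move_arm(deltas=[[0.5,0,0,10,0,0,-5.8],[0.5,0,0,10,0,0,-5.8],[0.5,0,0,10,0,0,-5.8],[0.5,0,0,10,0,0,-5.8],[0.5,-24.2,-29.8,5,0,0,0],[0.5,-24.2,-29.8,5,0,0,0],[0.5,-24.2,-29.8,5,0,0,0],[0.5,-24.2,-29.8,5,0,0,0],[0.5,-24.2,-29.8,5,0,0,0],[0.5,-24.2,-29.8,5,0,0,0]])

```text
clock: 1.33
eef_pos: [0.3093, 0.3163, 0.1309]
tool_rot: [-0.057, 0.998, 0.0, 0.0]
ft_force: [0.4, 1.3, -0.2]
grip_width: 0.0426
grasp_force: 0.0
```

Request:
move_arm(deltas=[[0.5,-24.2,-29.8,0,0,0,0],[0.5,-24.2,-29.8,0,0,0,0],[0.5,-24.2,-29.8,0,0,0,0],[0.5,-24.2,-29.8,0,0,0,0],[0.5,-24.2,-29.8,0,0,0,0],[0.5,-24.2,-29.8,0,0,0,0],[0.5,0,0,0,0,0,0],[0.5,0,0,0,0,0,0]])

```text
clock: 2.0
eef_pos: [0.4739, 0.1548, 0.1307]
tool_rot: [-0.054, 0.999, 0.0, -0.0]
ft_force: [-0.6, 0.5, -0.5]
grip_width: 0.0423
grasp_force: 0.0
```

```bash
python3 - <<'E'
from h import *
o=bot.get_obs(); c=bot.calibration('wrist'); im=bot.camera('wrist'); cv2.imwrite('pics/w1.png',im)
print(o['clock'],o['eef_pos'],o['tool_rot'],o['ft_force'],o['grip_width'])
for q in ['strip','short_strip']:
  for d in bot.outline_of(q,'wrist')[:2]:
    m=d['pixels']; ct,_=cv2.findContours(m.astype(np.uint8),0,2); ct=max(ct,key=cv2.contourArea)[:,0].astype(float)
    P=np.array([toplane(c,p,.031,True)[:2] for p in ct])
    r=cv2.minAreaRect((P*1000).astype(np.float32)); print(q,d['conf'],d['rect'],r, cv2.boxPoints(r).round(1).tolist())
E
```

```text
2.0 [0.47389961 0.15477195 0.13074625] [-5.43524957e-02  9.98521803e-01  1.22159361e-04 -2.57105798e-05] [-0.64629207  0.5466933  -0.46759117] 0.0422657257151181
strip 0.87 [251.8, 133.1, 16.4, 95.9] ((472.3900146484375, 154.7279510498047), (90.92445373535156, 16.666784286499023), 5.782240390777588) [[426.29998779296875, 158.39999389648438], [428.0, 141.89999389648438], [518.5, 151.0], [516.7999877929688, 167.60000610351562]]
short_strip 0.6 [191.7, 164.1, 20.8, 41.7] ((479.05828857421875, 97.55299377441406), (19.181859970092773, 44.139923095703125), 80.28793334960938) [[455.70001220703125, 91.80000305175781], [499.20001220703125, 84.4000015258789], [502.3999938964844, 103.30000305175781], [458.8999938964844, 110.69999694824219]]
```

View pics/w1.png

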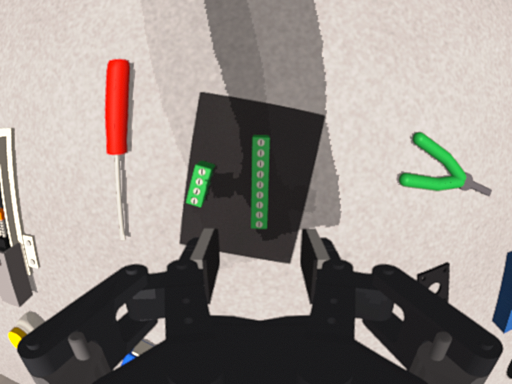

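Strip is right way up at (261,183), fit 90.9×16.7 mm – matches its size. The offcut is clear of the half-open fingers.

Request:
move_arm(deltas=[[0.5,1.5,0,20,0,0,0.4],[0.5,0,0,25,0,0,0],[0.5,0,0,25,0,0,0],[0.5,0,0,20,0,0,0],[0.5,0,0,15.7,0,0,0],[0.5,0,0,0,0,0,0],[0,0,0,0,0,0,0],[0,0,0,0,0,0,0],[0,0,0,0,0,0,0],[0,0,0,0,0,0,0]])

```text
clock: 2.98
eef_pos: [0.4723, 0.1568, 0.0266]
tool_rot: [-0.053, 0.999, 0.0, 0.001]
ft_force: [0.1, -1.2, 0.3]
grip_width: 0.0
grasp_force: 0.0
```

Request:
move_arm(deltas=[[0,0,0,0,0,0,0],[0,0,0,0,0,0,0],[0,0,0,-10,0,0,0],[0,0,0,-25,0,0,0],[0,0,0,-30,0,0,0],[0,0,0,-30,0,0,0],[0,0,0,-25,0,0,0]])

```text
clock: 3.57
eef_pos: [0.4717, 0.1562, 0.1481]
tool_rot: [-0.053, 0.999, 0.0, 0.001]
ft_force: [1.0, -0.9, 0.5]
grip_width: -0.0005
grasp_force: 0.0
```

```bash
python3 - <<'E'
from h import *
o=bot.get_obs(); c=bot.calibration('wrist'); im=bot.camera('wrist'); cv2.imwrite('pics/w2.png',im)
print(o['clock'],o['eef_pos'],o['tool_rot'],o['ft_force'],o['grip_width'])
for q in ['strip','short_strip']:
  for d in bot.outline_of(q,'wrist')[:2]:
    m=d['pixels']; ct,_=cv2.findContours(m.astype(np.uint8),0,2); ct=max(ct,key=cv2.contourArea)[:,0].astype(float)
    P=np.array([toplane(c,p,.031,True)[:2] for p in ct])
    r=cv2.minAreaRect((P*1000).astype(np.float32)); print(q,d['conf'],d['rect'],r)
bot.camera('side')
for q in ['strip','short_strip']:print([(d['conf'],d['rect']) for d in bot.outline_of(q,'side')])
E
```

```text
3.5667 [0.47165262 0.15617136 0.14811384] [-5.29242668e-02  9.98598052e-01  2.60583738e-04  9.40315070e-04] [ 0.99971189 -0.92194657  0.46933322] -0.0004648123686023786
strip 0.98 [252.8, 132.4, 13.0, 91.6] ((472.0772705078125, 154.37371826171875), (91.13367462158203, 16.49227523803711), 4.683383464813232)
short_strip 0.96 [191.3, 161.5, 24.4, 40.6] ((478.9711608886719, 97.60531616210938), (18.70509147644043, 44.170169830322266), 77.99214935302734)
short_strip 0.41 [391.0, 130.8, 91.6, 62.4] ((437.78497314453125, 365.55694580078125), (134.50973510742188, 59.02863311767578), 82.04547119140625)
[(0.95, [287.5, 236.7, 28.6, 16.2])]
[(0.55, [290.1, 222.5, 17.1, 18.0])]
```

View pics/w2.png

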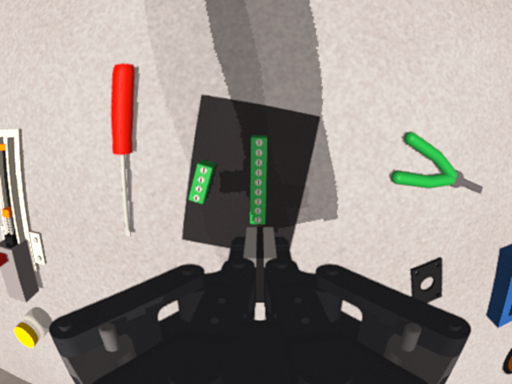

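```bash
python3 - <<'E'
from h import *
o=bot.get_obs(); c=bot.calibration('wrist'); M=R.from_quat(o['tool_rot']).as_matrix()
for t in [(0,0,0),(0,0,8),(11,0,8),(-11,0,8),(0,0,-11),(11,0,-11)]:
    print(t,proj(c,o['eef_pos']+M@np.array(t)/1e3).round(1))
im=cv2.imread('pics/w2.png')[120:320,180:340]; cv2.imwrite('pics/w2c.png',cv2.resize(im,None,fx=3,fy=3,interpolation=cv2.INTER_CUBIC))
print(o['joint_pos'])
E
```

```text
(0, 0, 0) [[259.8 222.8]]
(0, 0, 8) [[259.8 218.4]]
(11, 0, 8) [[259.8 202.2]]
(-11, 0, 8) [[259.8 234. ]]
(0, 0, -11) [[259.8 229.5]]
(11, 0, -11) [[259.8 211.8]]
[ 3.19833302e-01  2.65771296e-01 -1.11992451e-01  1.19485465e+00
 -2.50206524e-06  2.13855509e-01]
```

View pics/w2c.png

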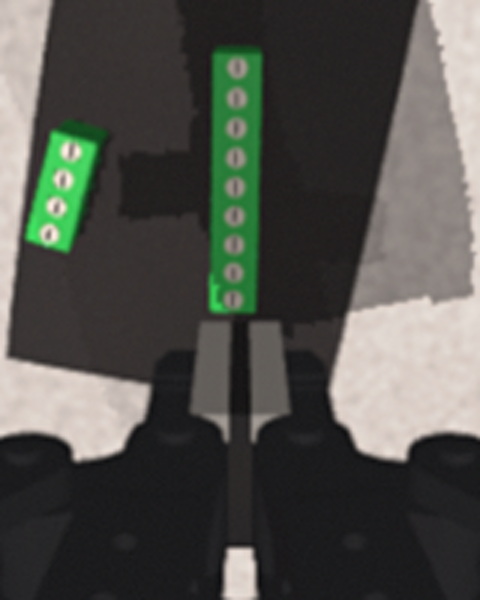

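View composite.

The fingers shut without the strip, which still stands in place. The pads' tips show at row ~227 rather than the expected ~202–218, so I check the fingertip location in the other cameras.

```bash
python3 - <<'E'
from h import *
o=bot.get_obs(); M=R.from_quat(o['tool_rot']).as_matrix(); out=[]
print(o['eef_pos'])
for n in ['side','top']:
    im=bot.camera(n); c=bot.calibration(n)
    P=proj(c,[o['eef_pos']+M@np.array([0,0,z])/1e3 for z in (8,0,-30)],False)
    g=proj(c,[[.4721,.1544,.031]],False)[0]; print(n,P.round(1).tolist(),g)
    x,y=P[1].astype(int)-[33,40]; cr=cv2.resize(im[y:y+80,x:x+66],None,fx=6,fy=6,interpolation=cv2.INTER_CUBIC)
    for p,col in zip([*P,g],[(0,0,255),(0,255,255),(255,0,0),(255,0,255)]): cv2.drawMarker(cr,tuple(int(v) for v in (p-[x,y]+.5)*6),col,0,14,1)
    out.append(cr)
cv2.imwrite('pics/st.png',np.hstack(out))
E
```

```text
[0.4703985  0.15579718 0.14445192]
side [[305.1, 207.2], [305.3, 204.5], [306.0, 194.4]] [302.0894216  239.95054353]
top [[202.4, 241.6], [201.9, 241.9], [200.1, 242.8]] [208.25304732 238.25366911]
```

View pics/st.png

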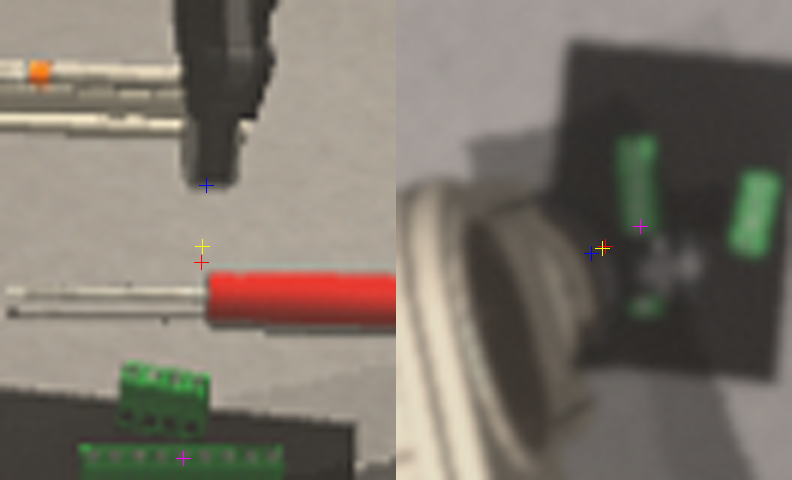

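Side view: fingertips (crop 211,187) sit about 30–40 mm behind where the stated TCP puts them, matching the wrist view and the miss. I'll feel the real tip reach on the mat, gently.

Request:
move_arm(deltas=[[0.5,-1.5,-1.5,0,0,0,0],[0.5,0,0,15,0,0,0],[0.5,0,0,25,0,0,0],[0.5,0,0,30,0,0,0],[0.5,0,0,30,0,0,0],[0.5,0,0,20,0,0,0],[0.5,0,0,12,0,0,0],[0.5,0,0,8,0,0,0],[0.5,0,0,0,0,0,0]])

```text
clock: 4.72
eef_pos: [0.4711, 0.1541, 0.0029]
tool_rot: [-0.053, 0.999, -0.001, -0.002]
ft_force: [0.3, 0.2, 0.0]
grip_width: 0.0429
grasp_force: 0.0
```

```bash
python3 - <<'E'
from h import *
o=bot.get_obs(); out=[]
print(o['eef_pos'],o['ft_force'],o['grip_width'],o['joint_pos'])
im=bot.camera('wrist'); out.append(cv2.resize(im[130:330,140:380],(480,400)))
im=bot.camera('side'); out.append(cv2.resize(im[195:275,272:332],(300,400)))
cv2.imwrite('pics/d1.png',np.hstack(out))
E
```

```text
[0.47105473 0.15410927 0.0029363 ] [0.31935008 0.15301976 0.00741842] 0.04293854838288358 [ 3.16243132e-01  4.16338509e-01 -3.08881909e-01  8.50367953e-01
 -9.01568861e-05  2.10188827e-01]
```

View pics/d1.png

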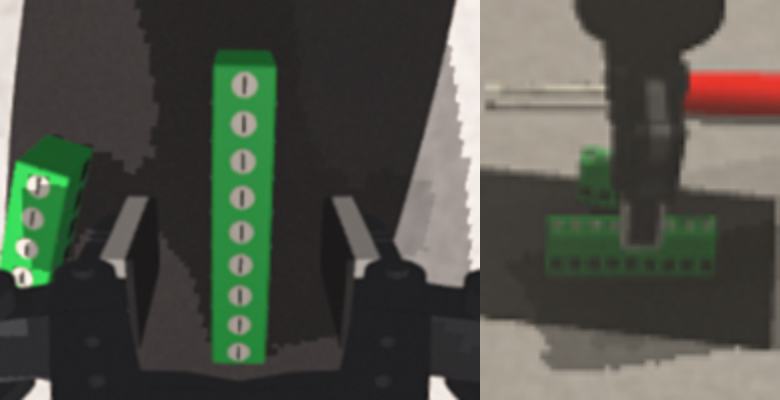

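Wrist: the half-open pads straddle the strip centrally (inner faces at crop cols 148/333, strip ~243), tips only around the strip's top. So lower further, narrowed, feeling for the mat.

Request:
move_arm(deltas=[[0.32,0,0,0,0,0,0],[0.32,0,0,0,0,0,0],[0.32,0,0,4,0,0,0],[0.32,0,0,4,0,0,0],[0.32,0,0,4,0,0,0],[0.32,0,0,0,0,0,0]])

```text
clock: 5.32
eef_pos: [0.4721, 0.1546, -0.0076]
tool_rot: [-0.053, 0.999, -0.0, -0.001]
ft_force: [-0.7, -0.7, -0.1]
grip_width: 0.0272
grasp_force: 0.0
```

Request:
move_arm(deltas=[[0.32,0,0,2,0,0,0],[0.32,0,0,2,0,0,0],[0.32,0,0,0,0,0,0]])

```text
clock: 5.57
eef_pos: [0.4726, 0.1547, -0.0112]
tool_rot: [-0.053, 0.999, -0.0, -0.0]
ft_force: [-0.7, 0.3, -0.7]
grip_width: 0.0278
grasp_force: 0.0
```

Request:
move_arm(deltas=[[0.32,0,0,2,0,0,0],[0.32,0,0,2,0,0,0],[0.32,0,0,0,0,0,0]])

```text
clock: 5.82
eef_pos: [0.4726, 0.1547, -0.0152]
tool_rot: [-0.053, 0.999, -0.0, -0.0]
ft_force: [-0.0, 0.0, 0.6]
grip_width: 0.0274
grasp_force: 0.0
```

Request:
move_arm(deltas=[[0.32,0,0,2,0,0,0],[0.32,0,0,2,0,0,0],[0.32,0,0,0,0,0,0]])

```text
clock: 6.07
eef_pos: [0.4726, 0.1547, -0.0192]
tool_rot: [-0.053, 0.999, -0.0, -0.0]
ft_force: [-0.7, -0.2, -0.3]
grip_width: 0.0272
grasp_force: 0.0
```

Request:
move_arm(deltas=[[0.32,0,0,2,0,0,0],[0.32,0,0,2,0,0,0],[0.32,0,0,0,0,0,0]])

```text
clock: 6.32
eef_pos: [0.4726, 0.1547, -0.0232]
tool_rot: [-0.053, 0.999, -0.0, -0.0]
ft_force: [-0.2, 0.4, 0.3]
grip_width: 0.0277
grasp_force: 0.0
```

```bash
python3 - <<'E'
from h import *
o=bot.get_obs(); out=[]
print(o['eef_pos'],o['ft_force'],o['grip_width'])
im=bot.camera('wrist'); out.append(cv2.resize(im[130:330,140:380],(480,400)))
im=bot.camera('side'); out.append(cv2.resize(im[195:275,272:332],(300,400),interpolation=cv2.INTER_CUBIC))
cv2.imwrite('pics/d2.png',np.hstack(out))
E
```

```text
[ 0.47259219  0.15472118 -0.023212  ] [-0.18900644  0.43232284  0.29118374] 0.027689317364489076
```

View pics/d2.png

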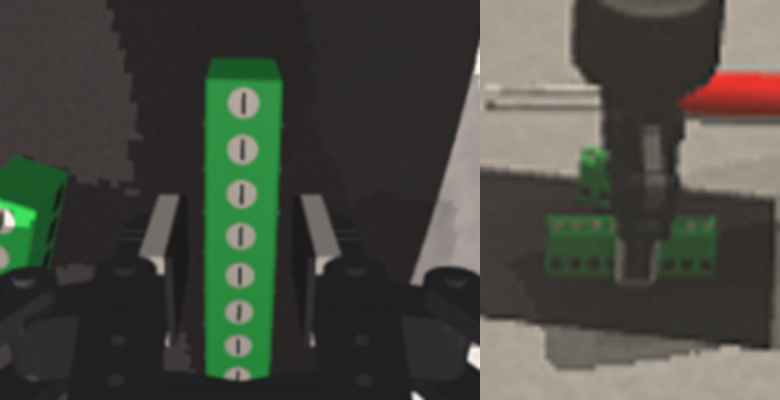

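```bash
python3 - <<'E'
from h import *
c=bot.calibration('side'); w=bot.calibration('wrist')
print('strip near bot/top',proj(c,[[.4721,.1624,.003],[.4721,.1624,.031]],False).round(1).tolist())
for t in (0,6,8):
  print(t,[(z,proj(c,[.4726,.1547+.0137+t/1e3,z/1e3],False)[0,1].round(1)) for z in (3,7,11,15,19)])
o=bot.get_obs(); M=R.from_quat(o['tool_rot']).as_matrix()
for z in (3,7,11,15,19): 
  print(z,proj(w,[o['eef_pos']+M@np.array([x,13.7,-23.2-z])/1e3 for x in (11,0)]).round(1).tolist())
E
```

```text
strip near bot/top [[301.5, 250.1], [302.1, 241.8]]
0 [(3, np.float64(251.5)), (7, np.float64(250.3)), (11, np.float64(249.1)), (15, np.float64(248.0)), (19, np.float64(246.8))]
6 [(3, np.float64(252.9)), (7, np.float64(251.8)), (11, np.float64(250.6)), (15, np.float64(249.4)), (19, np.float64(248.2))]
8 [(3, np.float64(253.4)), (7, np.float64(252.2)), (11, np.float64(251.0)), (15, np.float64(249.9)), (19, np.float64(248.7))]
3 [[285.7, 221.2], [285.1, 240.1]]
7 [[286.4, 223.9], [285.7, 243.2]]
11 [[287.1, 226.8], [286.4, 246.5]]
15 [[287.8, 229.8], [287.0, 249.9]]
19 [[288.5, 233.0], [287.7, 253.4]]
```

Request:
move_arm(deltas=[[0.32,0,0,1.5,0,0,0],[0.32,0,0,1.5,0,0,0],[0.32,0,0,0,0,0,0]])

```text
clock: 6.67
eef_pos: [0.4727, 0.1548, -0.0261]
tool_rot: [-0.053, 0.999, -0.0, -0.0]
ft_force: [0.4, -0.6, 1.3]
grip_width: 0.0278
grasp_force: 0.0
```

Request:
move_arm(deltas=[[0.32,0,0,1,0,0,0],[0.32,0,0,1,0,0,0],[0.32,0,0,0,0,0,0]])

```text
clock: 6.92
eef_pos: [0.473, 0.1549, -0.0276]
tool_rot: [-0.053, 0.999, 0.0, 0.0]
ft_force: [-1.0, -0.3, 1.6]
grip_width: 0.0274
grasp_force: 1.2
```

Request:
move_arm(deltas=[[0.32,0,0,1,0,0,0],[0.32,0,0,0.5,0,0,0],[0.32,0,0,0,0,0,0]])

```text
clock: 7.17
eef_pos: [0.4731, 0.1549, -0.0277]
tool_rot: [-0.053, 0.999, 0.0, 0.0]
ft_force: [-4.1, -1.0, 14.7]
grip_width: 0.0273
grasp_force: 7.1
```

Contact at TCP z ≈ −27.5 mm with the mat top at +3: the tips are really 30.5 mm behind the reported TCP. Raise to grip the strip's upper half and close.

Request:
move_arm(deltas=[[0.32,0,0,-5,0,0,0],[0.32,0,0,-6,0,0,0],[0.32,0,0,-6,0,0,0],[0.32,0,0,0,0,0,0],[0,0,0,0,0,0,0],[0,0,0,0,0,0,0],[0,0,0,0,0,0,0],[0,0,0,0,0,0,0]])

```text
clock: 7.83
eef_pos: [0.4736, 0.155, -0.0117]
tool_rot: [-0.053, 0.999, 0.0, 0.001]
ft_force: [-0.5, -1.3, 6.0]
grip_width: 0.0142
grasp_force: 60.6
```

Request:
move_arm(deltas=[[0,0,0,0,0,0,0],[0,0,0,-10,0,0,0],[0,0,0,-25,0,0,0],[0,0,0,-30,0,0,0],[0,0,0,-30,0,0,0],[0,0,0,-20,0,0,0],[0,0,0,0,0,0,0]])

```text
clock: 8.42
eef_pos: [0.4761, 0.1559, 0.1077]
tool_rot: [-0.053, 0.999, 0.001, 0.004]
ft_force: [1.8, -0.4, -1.2]
grip_width: 0.014
grasp_force: 59.9
```

Strip gripped and lifted. Now hover beside the feeder (100 mm to its left) to measure it with the wrist camera.

Request:
move_arm(deltas=[[0,0,-10,0,0,0,2],[0,-2,-25,0,0,0,2],[0,-2,-32,0,0,0,0],[0,-2,-35,0,0,0,0],[0,-2,-35,0,0,0,0],[0,-2,-35,0,0,0,0],[0,-2,-35,0,0,0,0],[0,-2,-30,0,0,0,0],[0,0,-20,0,0,0,0],[0,0,0,0,0,0,0]])

```text
clock: 9.25
eef_pos: [0.4961, -0.1055, 0.1007]
tool_rot: [-0.015, 1.0, -0.0, -0.002]
ft_force: [-0.4, 0.3, -0.7]
grip_width: 0.0142
grasp_force: 59.8
```

Request:
move_arm(deltas=[[0,0,0,0,0,0,0],[0,0,0,0,0,0,0]])

```text
clock: 9.42
eef_pos: [0.4963, -0.1011, 0.1013]
tool_rot: [-0.018, 1.0, 0.001, -0.002]
ft_force: [0.4, 0.4, -1.0]
grip_width: 0.0139
grasp_force: 59.8
```

```bash
python3 - <<'E'
from h import *
import pickle
o=bot.get_obs(); c=bot.calibration('wrist'); im=bot.camera('wrist'); cv2.imwrite('pics/w3.png',im); pickle.dump((o,c),open('w3.pkl','wb'))
print(o['clock'],o['eef_pos'],o['tool_rot'],o['ft_force'],o['grip_width'])
for q,z in [('strip',.15),('magazine',.023),('rail',.0455),('rail_knob',.07)]:
  for d in bot.outline_of(q,'wrist')[:2]:
    m=d['pixels']; ct,_=cv2.findContours(m.astype(np.uint8),0,2); ct=max(ct,key=cv2.contourArea)[:,0].astype(float)
    P=np.array([toplane(c,p,z,True)[:2] for p in ct])
    r=cv2.minAreaRect((P*1000).astype(np.float32)); print(q,round(d['conf'],2),d['rect'],np.round(r[0],1),np.round(r[1],1),round(r[2],2))
# top-down rectified view of plane z=.023 : 0.5 mm/px, world -y right, x up
xs=np.arange(.70,.40,-.0005); ys=np.arange(-.14,-.26,-.0005)
X,Y=np.meshgrid(xs,ys,indexing='ij')
uv=proj(c,np.stack([X.ravel(),Y.ravel(),np.full(X.size,.023)],1)).reshape(*X.shape,2).astype(np.float32)
rect=cv2.remap(im,uv[...,0],uv[...,1],cv2.INTER_CUBIC)
cv2.imwrite('pics/rect3.png',np.hstack([rect,cv2.resize(im[:,0:300],(469,600))]))
E
```

```text
9.4167 [ 0.49633167 -0.10106881  0.10134414] [-1.76286417e-02  9.99843228e-01  5.34030817e-04 -1.56988530e-03] [ 0.36537373  0.36680237 -0.9814596 ] 0.013867546902597266
magazine 0.76 [129.6, 120.3, 72.2, 197.4] [ 513.6 -201. ] [155.2  77.5] 5.2
rail 0.44 [144.7, 305.4, 16.7, 16.4] [ 617. -205.] [10.3 30.5] 40.56
rail_knob 0.45 [144.9, 299.5, 18.2, 18.1] [ 597.4 -194.4] [ 8.8 26.7] 43.02
rail_knob 0.27 [0.0, 92.1, 42.4, 127.8] [ 459.9 -340.3] [114.6  61. ] 17.61
```

View pics/rect3.png

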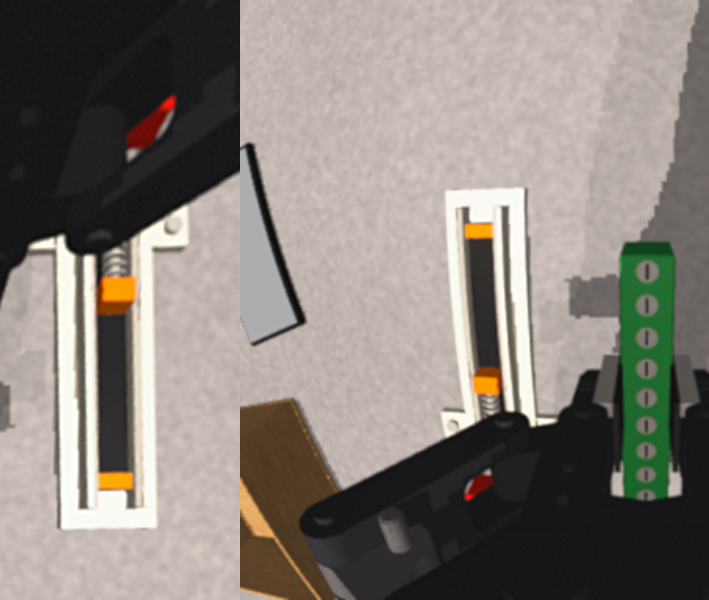

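Rectified view (z = 23 mm, 0.5 mm/px): front stop at rows 473–489, pusher block rows 275–312, walls around cols 76–97 and 137–153, base near end at row 526. The strip sits straight and upright in the grip. Now numbers.

```bash
cat > rect.py <<'E'
from h import *
def rectify(im,c,z,xs,ys):
    X,Y=np.meshgrid(xs,ys,indexing='ij')
    uv=proj(c,np.stack([X.ravel(),Y.ravel(),np.full(X.size,z)],1)).reshape(*X.shape,2).astype(np.float32)
    return cv2.remap(im,uv[...,0],uv[...,1],cv2.INTER_CUBIC)
E
python3 - <<'E'
from rect import *
import pickle
o,c=pickle.load(open('w3.pkl','rb')); im=cv2.imread('pics/w3.png')
xs=np.arange(.70,.40,-.0005); ys=np.arange(-.14,-.26,-.0005)
r=rectify(im,c,.023,xs,ys)
g=r.mean(2)
for a,b in [(330,345),(390,405),(450,465)]:
    print(a,g[a:b,55:160].mean(0).astype(int).tolist())
hsv=cv2.cvtColor(r,cv2.COLOR_BGR2HSV)
om=((hsv[...,0]>8)&(hsv[...,0]<25)&(hsv[...,1]>180)&(hsv[...,2]>120)).astype(np.uint8)
n,l,s,ce=cv2.connectedComponentsWithStats(om)
for i in range(1,n):
    if s[i,4]>60: print(s[i],ce[i].round(1), cv2.minAreaRect(np.argwhere(l==i)[:,::-1].astype(np.float32)))
print('V col through pusher',hsv[262:320,116,2].tolist()); print('base end',g[515:535,108].astype(int).tolist(),g[515:535,80].astype(int).tolist(),g[515:535,145].astype(int).tolist())
print(c['position'])
E
```

```text
330 [103, 104, 139, 191, 231, 250, 253, 250, 248, 247, 247, 247, 247, 247, 248, 249, 251, 248, 242, 217, 182, 142, 117, 97, 92, 87, 85, 90, 104, 144, 191, 232, 248, 253, 250, 247, 244, 239, 231, 208, 176, 132, 91, 56, 41, 35, 38, 41, 42, 42, 42, 42, 42, 42, 43, 42, 42, 42, 42, 42, 42, 42, 42, 42, 42, 41, 40, 39, 39, 46, 57, 71, 81, 87, 87, 93, 108, 136, 172, 203, 217, 218, 217, 216, 219, 226, 235, 242, 246, 247, 247, 247, 247, 247, 247, 248, 245, 236, 222, 205, 191, 183, 182, 181, 182]
390 [113, 99, 109, 153, 207, 243, 249, 252, 250, 249, 248, 248, 248, 248, 248, 249, 249, 249, 241, 229, 211, 193, 161, 131, 106, 92, 85, 86, 87, 107, 149, 200, 236, 253, 253, 251, 249, 244, 239, 224, 206, 169, 130, 85, 59, 41, 41, 43, 45, 46, 46, 46, 46, 46, 45, 45, 46, 46, 46, 45, 45, 45, 45, 45, 45, 45, 44, 42, 40, 39, 44, 56, 71, 83, 88, 90, 95, 113, 140, 177, 205, 219, 218, 217, 215, 218, 226, 235, 243, 247, 247, 247, 247, 247, 248, 248, 249, 245, 238, 224, 208, 194, 187, 185, 184]
450 [115, 100, 90, 108, 150, 205, 240, 254, 253, 251, 249, 249, 249, 249, 249, 249, 249, 249, 250, 251, 254, 254, 229,
[... 478 characters left out ...]
 480.2] ((115.5, 480.5), (17.0, 33.0), 90.0)
V col through pusher [175, 152, 151, 169, 193, 214, 224, 222, 204, 174, 148, 148, 168, 199, 223, 246, 253, 255, 255, 253, 252, 252, 252, 251, 251, 251, 251, 251, 251, 251, 251, 251, 252, 252, 253, 255, 255, 248, 232, 197, 163, 134, 127, 126, 127, 130, 131, 132, 134, 133, 129, 120, 98, 73, 51, 43, 43, 42]
base end [248, 248, 248, 248, 248, 248, 248, 248, 249, 250, 251, 247, 237, 217, 198, 189, 185, 186, 186, 186] [249, 249, 249, 249, 249, 249, 249, 249, 250, 251, 251, 254, 243, 223, 200, 186, 183, 186, 185, 184] [247, 247, 248, 248, 248, 248, 248, 248, 249, 250, 251, 247, 217, 184, 175, 181, 188, 193, 191, 189]
[ 0.43033363 -0.10374106  0.27458668]
```

Request:
move_arm(deltas=[[0,0,-10,0,0,0,1],[0,-1,-20,0,0,0,0],[0,0,-25,0,0,0,0],[0,0,-20,10,0,0,0],[0,0,-14,20,0,0,0],[0,0,-7,20,0,0,0],[0,0,0,15,0,0,0],[0,0,0,5,0,0,0],[0,0,0,0,0,0,0],[0,0,0,0,0,0,0]])

```text
clock: 10.5
eef_pos: [0.501, -0.1973, 0.0331]
tool_rot: [-0.01, 1.0, -0.0, 0.0]
ft_force: [0.8, 0.7, -0.5]
grip_width: 0.0143
grasp_force: 59.8
```

```bash
cat > look.py <<'E'
from rect import *
import pickle,sys
n=sys.argv[1]
o=bot.get_obs(); c=bot.calibration('wrist'); im=bot.camera('wrist'); cv2.imwrite(f'pics/{n}.png',im); pickle.dump((o,c),open(f'{n}.pkl','wb'))
print(o['clock'],o['eef_pos'].round(4),R.from_quat(o['tool_rot']).as_matrix()[:2,:2].round(4).tolist(),o['ft_force'].round(1),o['grip_width'])
zu=o['eef_pos'][2]+.0147; zt=zu+.028
xs=np.arange(.56,.40,-.0005); ys=np.arange(-.16,-.24,-.0005)
r=rectify(im,c,zt,xs,ys); h=cv2.cvtColor(r,cv2.COLOR_BGR2HSV)
m=((h[...,0]>45)&(h[...,0]<85)&(h[...,1]>120)&(h[...,2]>100)).astype(np.uint8)
print('cam',c['position'].round(4),'strip top z',round(zt,4))
for i in range(0,320,12):
    k=np.flatnonzero(m[i]); 
    if len(k)>5: print('strip x%.3f'%xs[i],'y edges',(ys[k[0]]+.00025).round(5),(ys[k[-1]]-.00025).round(5),'mid',((ys[k[0]]+ys[k[-1]])/2).round(5))
k=np.flatnonzero(m.sum(1)>20); print('x range',xs[k[0]],xs[k[-1]])
r=rectify(im,c,.023,xs,ys); g=r.mean(2)
for X in (.440,.445,.450,.460,.48,.5):
    i=int(round((.56-X)/.0005)); print('walls x',X,g[i-2:i+3,20:140].mean(0).astype(int).tolist())
E
python3 look.py w4
```

```text
10.5 [ 0.501  -0.1973  0.0331] [[-0.9998, -0.019], [-0.019, 0.9998]] [ 0.8  0.7 -0.5] 0.014276517081500453
cam [ 0.4344 -0.1987  0.2061] strip top z 0.0758
strip x0.524 y edges -0.19025 -0.20425 mid -0.19725
strip x0.518 y edges -0.19025 -0.20425 mid -0.19725
strip x0.512 y edges -0.19075 -0.20375 mid -0.19725
strip x0.506 y edges -0.19075 -0.20425 mid -0.1975
strip x0.500 y edges -0.19075 -0.20425 mid -0.1975
strip x0.494 y edges -0.19075 -0.20425 mid -0.1975
strip x0.488 y edges -0.19025 -0.20475 mid -0.1975
strip x0.482 y edges -0.19075 -0.20475 mid -0.19775
strip x0.476 y edges -0.19075 -0.20475 mid -0.19775
strip x0.470 y edges -0.19075 -0.20475 mid -0.19775
strip x0.464 y edges -0.19075 -0.20575 mid -0.19825
strip x0.458 y edges -0.19075 -0.20575 mid -0.19825
x range 0.5265000000000037 0.4570000000000114
walls x 0.44 [101, 101, 100, 100, 101, 101, 102, 103, 104, 104, 103, 103, 116, 144, 166, 167, 165, 165, 165, 165, 165, 165, 165, 165, 165, 165, 165, 166, 166, 163, 164, 174, 200, 213, 220, 231, 246, 248, 248, 247, 247, 247, 247, 247, 248, 248, 248, 248, 247, 248, 247, 247, 248,
[... 2586 characters left out ...]
4, 244, 244, 244, 244, 244, 245, 246, 246, 222, 181, 165, 164, 168, 170, 175, 180, 183, 183, 182, 181, 180, 178, 178, 178]
walls x 0.5 [102, 102, 102, 102, 102, 102, 102, 101, 100, 101, 114, 136, 151, 157, 156, 156, 156, 156, 156, 156, 156, 156, 156, 156, 155, 155, 156, 156, 156, 158, 159, 149, 125, 86, 59, 55, 61, 62, 62, 62, 62, 62, 61, 59, 62, 77, 104, 121, 121, 120, 120, 122, 116, 99, 61, 58, 89, 117, 121, 120, 119, 119, 118, 104, 82, 64, 60, 61, 62, 61, 61, 62, 62, 61, 59, 55, 68, 100, 131, 135, 134, 134, 140, 151, 156, 156, 155, 155, 156, 156, 155, 155, 155, 155, 155, 155, 155, 155, 155, 155, 156, 156, 152, 139, 117, 105, 103, 106, 106, 106, 104, 103, 101, 100, 98, 98, 99, 99, 99, 101]
```

Camera is nearly centred over the channel now: channel centreline at x = 0.5 is y ≈ −0.1986 (yaw 1.03°), strip at y ≈ −0.1975, yaw about right. Correct, back off 3 mm in x, and lower just above the walls.

Request:
move_arm(deltas=[[0,3,-1,0,0,0,0],[0,0,0,5,0,0,0],[0,0,0,7,0,0,0],[0,0,0,5,0,0,0],[0,0,0,4,0,0,0],[0,0,0,0,0,0,0],[0,0,0,0,0,0,0]])

```text
clock: 11.13
eef_pos: [0.4974, -0.1981, 0.0111]
tool_rot: [-0.009, 1.0, 0.0, -0.001]
ft_force: [0.1, -0.8, 0.5]
grip_width: 0.0143
grasp_force: 59.8
```

```bash
python3 look.py w5 | cut -c1-420
```

```text
11.1333 [ 0.4974 -0.1981  0.0111] [[-0.9998, -0.0189], [-0.0189, 0.9998]] [ 0.1 -0.8  0.5] 0.01430422661685477
cam [ 0.431  -0.1996  0.1843] strip top z 0.0538
strip x0.536 y edges -0.19125 -0.20425 mid -0.19775
strip x0.530 y edges -0.19125 -0.20425 mid -0.19775
strip x0.524 y edges -0.19125 -0.20425 mid -0.19775
strip x0.518 y edges -0.19075 -0.20525 mid -0.198
strip x0.512 y edges -0.19125 -0.20475 mid -0.198
strip x0.506 y edges -0.19175 -0.20475 mid -0.19825
strip x0.500 y edges -0.19175 -0.20475 mid -0.19825
strip x0.494 y edges -0.19175 -0.20525 mid -0.1985
strip x0.488 y edges -0.19175 -0.20525 mid -0.1985
strip x0.482 y edges -0.19125 -0.20575 mid -0.1985
strip x0.476 y edges -0.19125 -0.20575 mid -0.1985
strip x0.470 y edges -0.19175 -0.20575 mid -0.19875
strip x0.464 y edges -0.19175 -0.20625 mid -0.199
strip x0.458 y edges -0.19125 -0.20625 mid -0.19875
x range 0.5325000000000031 0.45300000000001184
walls x 0.44 [104, 104, 103, 102, 102, 102, 102, 103, 104, 105, 105, 104, 108, 129, 157, 168, 167, 167, 166, 166, 167, 167, 167, 167, 167, 167, 167, 167, 167, 167, 167, 168, 1
[... 1650 characters left out ...]
9, 159, 159, 160, 160, 160, 160, 156, 146, 135, 136, 133, 96, 59, 53, 63, 64, 64, 64, 64, 64, 64, 64, 63, 63, 64, 69, 77, 87, 93, 96, 94, 90, 92, 94, 92, 87, 78, 70, 65, 63, 63, 64, 63, 63, 63, 64, 64, 63, 60, 56, 72, 110, 132, 137, 135, 134, 139, 149, 158, 160, 159, 159, 159, 1
walls x 0.5 [103, 103, 103, 103, 103, 103, 103, 103, 103, 102, 105, 113, 126, 134, 137, 137, 137, 137, 138, 139, 139, 134, 119, 97, 83, 80, 81, 81, 81, 82, 82, 82, 83, 84, 72, 46, 25, 20, 30, 50, 62, 63, 62, 61, 61, 62, 59, 62, 79, 103, 116, 120, 121, 123, 123, 102, 55, 59, 101, 122, 121, 119, 119, 112, 90, 69, 60, 60, 61, 61, 61, 62, 63, 61, 52, 35, 22, 26, 47, 72, 84, 83, 82, 82, 81, 81, 81, 81, 80, 86, 106, 134, 1
```

Strip and walls agree within ~0.3 mm in y and in yaw. Lower into the channel, above the stop.

Request:
move_arm(deltas=[[0,0,0,2,0,0,0],[0,0,0,2,0,0,0],[0,0,0,2,0,0,0],[0,0,0,0,0,0,0],[0,0,0,0,0,0,0]])

```text
clock: 11.6
eef_pos: [0.4976, -0.1983, 0.0056]
tool_rot: [-0.009, 1.0, 0.0, -0.0]
ft_force: [-0.0, -0.8, 0.2]
grip_width: 0.0143
grasp_force: 59.8
```

Request:
move_arm(deltas=[[0,-1,0,0,0,0,0],[0,-1,0,0,0,0,0],[0,-1,0,0,0,0,0],[0,0,0,0,0,0,0]])

```text
clock: 11.93
eef_pos: [0.5012, -0.1984, 0.0058]
tool_rot: [-0.009, 1.0, -0.0, 0.0]
ft_force: [0.6, 0.2, -0.5]
grip_width: 0.0145
grasp_force: 59.8
```

Request:
move_arm(deltas=[[0,-1,0,0,0,0,0],[0,-1,0,0,0,0,0],[0,0,0,0,0,0,0]])

```text
clock: 12.18
eef_pos: [0.5025, -0.1982, 0.0056]
tool_rot: [-0.009, 1.0, -0.0, -0.0]
ft_force: [-1.5, -0.0, -0.0]
grip_width: 0.0139
grasp_force: 59.9
```

Request:
move_arm(deltas=[[0,-1,0,0,0,0,0],[0,-1,0,0,0,0,0],[0,0,0,0,0,0,0]])

```text
clock: 12.43
eef_pos: [0.5041, -0.1982, 0.0055]
tool_rot: [-0.009, 1.0, 0.0, -0.001]
ft_force: [-3.4, -1.3, 0.6]
grip_width: 0.0144
grasp_force: 59.9
```

Request:
move_arm(deltas=[[0,-1,0,0,0,0,0],[0,-1,0,0,0,0,0],[0,0,0,0,0,0,0]])

```text
clock: 12.68
eef_pos: [0.5063, -0.1981, 0.0055]
tool_rot: [-0.009, 1.0, 0.0, -0.001]
ft_force: [-3.3, 0.0, 0.5]
grip_width: 0.0143
grasp_force: 59.9
```

Request:
move_arm(deltas=[[0,-1,0,0,0,0,0],[0,-1,0,0,0,0,0],[0,-1,0,0,0,0,0],[0,0,0,0,0,0,0]])

```text
clock: 13.02
eef_pos: [0.5094, -0.198, 0.0055]
tool_rot: [-0.009, 1.0, 0.0, -0.001]
ft_force: [-5.3, -1.2, 0.5]
grip_width: 0.0146
grasp_force: 59.9
```

Request:
move_arm(deltas=[[0,-1,0,0,0,0,0],[0,-1,0,0,0,0,0],[0,-0.5,0,0,0,0,0],[0,0,0,0,0,0,0],[0,0,0,0,0,0,0]])

```text
clock: 13.43
eef_pos: [0.5114, -0.198, 0.0055]
tool_rot: [-0.009, 1.0, 0.0, -0.001]
ft_force: [-6.0, -0.4, 1.4]
grip_width: 0.0141
grasp_force: 60.0
```

```bash
python3 look.py w6 | grep -v walls; python3 - <<'E'
from rect import *
import pickle
o,c=pickle.load(open('w6.pkl','rb')); im=cv2.imread('pics/w6.png')
xs=np.arange(.50,.42,-.0005); ys=np.arange(-.16,-.24,-.0005)
r=rectify(im,c,.017,xs,ys); h=cv2.cvtColor(r,cv2.COLOR_BGR2HSV)
m=((h[...,0]>5)&(h[...,0]<25)&(h[...,1]>150)&(h[...,2]>90))
k=np.flatnonzero(m.sum(1)>12); print('stop (z17) x',xs[k[0]],xs[k[-1]])
i=77; print('hue col',[(round(xs[j],4),h[j,i].tolist()) for j in range(60,100,2)])
E
```

```text
13.4333 [ 0.5114 -0.198   0.0055] [[-0.9998, -0.0187], [-0.0187, 0.9998]] [-6.  -0.4  1.4] 0.014127718851165825
cam [ 0.4451 -0.1994  0.1786] strip top z 0.0482
strip x0.542 y edges -0.19125 -0.20425 mid -0.19775
strip x0.536 y edges -0.19075 -0.20475 mid -0.19775
strip x0.530 y edges -0.19075 -0.20475 mid -0.19775
strip x0.524 y edges -0.19125 -0.20475 mid -0.198
strip x0.518 y edges -0.19125 -0.20475 mid -0.198
strip x0.512 y edges -0.19175 -0.20475 mid -0.19825
strip x0.506 y edges -0.19125 -0.20525 mid -0.19825
strip x0.500 y edges -0.19125 -0.20525 mid -0.19825
strip x0.494 y edges -0.19125 -0.20575 mid -0.1985
strip x0.488 y edges -0.19125 -0.20575 mid -0.1985
strip x0.482 y edges -0.19125 -0.20575 mid -0.1985
strip x0.476 y edges -0.19125 -0.20575 mid -0.1985
strip x0.470 y edges -0.19125 -0.20625 mid -0.19875
x range 0.5460000000000016 0.4670000000000103
stop (z17) x 0.46449999999999997 0.45649999999999996
hue col [(np.float64(0.47), [66, 189, 66]), (np.float64(0.469), [66, 185, 69]), (np.float64(0.468), [67, 199, 68]), (np.float64(0.467), [64, 151, 59]), (np.float64(0.466), [110, 48, 32]), (np.float64(0.465), [13, 136, 111]), (np.float64(0.464), [17, 214, 255]), (np.float64(0.463), [20, 223, 252]), (np.float64(0.462), [20, 220, 251]), (np.float64(0.461), [20, 218, 251]), (np.float64(0.46), [20, 218, 251]), (np.float64(0.459), [20, 217, 251]), (np.float64(0.458), [20, 218, 251]), (np.float64(0.457), [19, 226, 254]), (np.float64(0.456), [13, 93, 183]), (np.float64(0.455), [30, 1, 255]), (np.float64(0.454), [30, 7, 251]), (np.float64(0.453), [26, 7, 251]), (np.float64(0.452), [26, 7, 251]), (np.float64(0.451), [26, 7, 251])]
```

The near end clears the stop by ~2 mm (stop fully visible 0.4565–0.4645, strip end 0.467; 6 N ↔ 8.8 mm). Lower to the floor.

Request:
move_arm(deltas=[[0,0,0,1.5,0,0,0],[0,0,0,1.5,0,0,0],[0,0,0,1.5,0,0,0],[0,0,0,1.5,0,0,0],[0,0,0,0,0,0,0]])

```text
clock: 13.9
eef_pos: [0.5113, -0.1979, -0.0007]
tool_rot: [-0.009, 1.0, 0.0, -0.001]
ft_force: [-5.3, -0.5, 0.9]
grip_width: 0.0144
grasp_force: 60.1
```

Request:
move_arm(deltas=[[0,0,0,1,0,0,0],[0,0,0,0.5,0,0,0],[0,0,0,0,0,0,0]])

```text
clock: 14.15
eef_pos: [0.5114, -0.1979, -0.002]
tool_rot: [-0.009, 1.0, 0.0, -0.001]
ft_force: [-6.0, 0.1, 1.5]
grip_width: 0.0144
grasp_force: 60.1
```

Request:
move_arm(deltas=[[0,0,0,0.5,0,0,0],[0,0,0,0,0,0,0]])

```text
clock: 14.32
eef_pos: [0.5114, -0.1979, -0.0025]
tool_rot: [-0.009, 1.0, 0.0, -0.001]
ft_force: [-6.2, -0.0, 2.4]
grip_width: 0.0145
grasp_force: 60.1
```

Request:
move_arm(deltas=[[0,0,0,0.5,0,0,0],[0,0,0,0,0,0,0]])

```text
clock: 14.48
eef_pos: [0.5116, -0.1979, -0.0027]
tool_rot: [-0.009, 1.0, 0.0, -0.001]
ft_force: [-5.6, 0.6, 2.9]
grip_width: 0.0141
grasp_force: 60.3
```

Request:
move_arm(deltas=[[0,0,0,0.3,0,0,0],[0,0,0,0,0,0,0]])

```text
clock: 14.65
eef_pos: [0.5116, -0.1979, -0.0027]
tool_rot: [-0.009, 1.0, 0.0, -0.001]
ft_force: [-6.8, 0.3, 3.9]
grip_width: 0.0141
grasp_force: 60.5
```

Floor felt (z stalls, 3.9 N). Let go and rise.

Request:
move_arm(deltas=[[0.15,0,0,0,0,0,0],[0.3,0,0,0,0,0,0],[0.4,0,0,0,0,0,0],[0.4,0,0,0,0,0,0],[0.4,0,0,-10,0,0,0],[0.4,0,0,-20,0,0,0],[0.4,0,0,-25,0,0,0],[0.4,0,0,-25,0,0,0],[0.4,0,0,0,0,0,0],[0.4,0,0,0,0,0,0]])

```text
clock: 15.48
eef_pos: [0.5147, -0.1988, 0.0796]
tool_rot: [-0.01, 1.0, -0.001, 0.003]
ft_force: [-0.3, 0.1, -0.3]
grip_width: 0.0344
grasp_force: 0.0
```

```bash
python3 - <<'E'
from rect import *
import pickle
o=bot.get_obs(); c=bot.calibration('wrist'); im=bot.camera('wrist'); cv2.imwrite('pics/w7.png',im)
print(o['clock'],o['eef_pos'],o['ft_force'],o['grip_width'])
for q,z in [('strip',.040),('rail',.0455),('rail_knob',.07)]:
  for d in bot.outline_of(q,'wrist')[:2]:
    m=d['pixels']; ct,_=cv2.findContours(m.astype(np.uint8),0,2); ct=max(ct,key=cv2.contourArea)[:,0].astype(float)
    P=np.array([toplane(c,p,z,True)[:2] for p in ct])
    r=cv2.minAreaRect((P*1000).astype(np.float32)); print(q,round(d['conf'],2),d['rect'],np.round(r[0],1),np.round(r[1],1),round(r[2],2))
xs=np.arange(.60,.42,-.0005); ys=np.arange(-.16,-.24,-.0005)
for z in (.040,.017):
    r=rectify(im,c,z,xs,ys); h=cv2.cvtColor(r,cv2.COLOR_BGR2HSV)
    m=((h[...,0]>45)&(h[...,0]<85)&(h[...,1]>120)&(h[...,2]>100)); k=np.flatnonzero(m.sum(1)>15); print(z,'green x',xs[k[0]],xs[k[-1]])
    m=((h[...,0]>5)&(h[...,0]<25)&(h[...,1]>150)&(h[...,2]>90)); k=np.flatnonzero(m.sum(1)>12); print(z,'orange x',xs[k].round(4).tolist())
h=cv2.cvtColor(im,cv2.COLOR_BGR2HSV); m=(((h[...,0]<6)|(h[...,0]>174))&(h[...,1]>170)&(h[...,2]>90)).astype(np.uint8)
n,l,s,ce=cv2.connectedComponentsWithStats(m); print([s[i].tolist() for i in range(1,n) if s[i,4]>40])
print(bot.camera('top').shape)
for q in ('rail_knob','rail','strip'): print(q,[(round(d['conf'],2),d['rect']) for d in bot.outline_of(q,'top')[:2]])
E
```

```text
15.4833 [ 0.51473656 -0.19879568  0.0796446 ] [-0.34019245  0.09110508 -0.33714224] 0.034432278392740344
strip 0.62 [252.9, 132.5, 18.2, 118.4] [ 507.9 -198.3] [91.4 16.4] 0.9
rail 0.91 [234.2, 279.0, 49.9, 43.6] [ 598.7 -196.6] [41.7 43.2] 89.35
rail_knob 0.66 [453.6, 38.2, 26.4, 202.6] [455.7 -48.5] [155.1  25.9] 1.75
rail_knob 0.55 [236.2, 277.6, 50.4, 40.0] [ 580.5 -197.4] [38.5 36.9] 1.08
0.04 green x 0.5235000000000084 0.4645000000000149
0.04 orange x [0.56, 0.5595, 0.559, 0.5585, 0.558, 0.5575, 0.557, 0.5565, 0.556, 0.5555, 0.555, 0.5545, 0.554, 0.5535, 0.463, 0.4625, 0.462, 0.4615, 0.461, 0.4605, 0.46, 0.4595, 0.459, 0.4585, 0.458, 0.4575, 0.457, 0.4565, 0.456]
0.017 green x 0.5315000000000075 0.4665000000000147
0.017 orange x [0.572, 0.5715, 0.571, 0.5705, 0.57, 0.5695, 0.569, 0.5685, 0.568, 0.5675, 0.567, 0.5665, 0.566, 0.5655, 0.565, 0.465, 0.4645, 0.464, 0.4635, 0.463, 0.4625, 0.462, 0.4615, 0.461, 0.4605, 0.46, 0.4595, 0.459, 0.4585, 0.458, 0.4575, 0.457]
[[457, 39, 25, 105, 2293], [253, 309, 15, 11, 153]]
(384, 512, 3)
rail_knob [(0.7, [315.5, 171.2, 14.8, 27.9])]
rail [(0.81, [313.3, 170.5, 15.7, 29.7])]
strip []
```

Strip is seated: outline at z = 40 mm gives 91.4×16.4, near end at the stop (0.4645), pusher on the far end. Now locate the knob by colour in all three cameras.

```bash
python3 - <<'E'
from rect import *
def red(im,box):
    h=cv2.cvtColor(im,cv2.COLOR_BGR2HSV); m=(((h[...,0]<8)|(h[...,0]>172))&(h[...,1]>130)&(h[...,2]>70)).astype(np.uint8)
    n,l,s,ce=cv2.connectedComponentsWithStats(m)
    return [(s[i].tolist(),ce[i].round(2).tolist()) for i in range(1,n) if s[i,4]>3 and box[0]<ce[i][0]<box[2] and box[1]<ce[i][1]<box[3]]
w=cv2.imread('pics/w7.png'); c=bot.calibration('wrist')
print('wrist',red(w,(220,270,300,340)),c['position'])
for v in (279,309,320):
    print(v,[(z,toplane(c,(260.5,v),z/1e3,True)[:2].round(4).tolist()) for z in (42.5,46,70)])
for n,b in [('top',(310,180,335,210)),('side',(225,150,320,190))]:
    im=bot.camera(n); cc=bot.calibration(n)
    for s,ce in red(im,b):
        print(n,s,ce,[(z,toplane(cc,ce,z/1e3)[:2].round(4).tolist()) for z in (50,60,70)])
E
```

```text
wrist [([253, 309, 16, 11, 163], [260.21, 313.91])] [ 0.44541299 -0.19935618  0.2491547 ]
279 [(42.5, [0.5735, -0.196]), (46, [0.5713, -0.1961]), (70, [0.5564, -0.1965])]
309 [(42.5, [0.6044, -0.1954]), (46, [0.6017, -0.1955]), (70, [0.5832, -0.196])]
320 [(42.5, [0.6169, -0.1952]), (46, [0.614, -0.1952]), (70, [0.5941, -0.1957])]
top [323, 194, 4, 4, 13] [324.62, 195.38] [(50, [0.6109, -0.1989]), (60, [0.6105, -0.1973]), (70, [0.61, -0.1956])]
side [259, 163, 4, 7, 24] [260.75, 165.92] [(50, [0.6136, -0.2193]), (60, [0.6121, -0.2005]), (70, [0.6106, -0.1816])]
```

Knob triangulates to x ≈ 0.610, y ≈ −0.197, spanning z ≈ 45–69 mm (rail opening ≈ 0.103, in range). Move over it and lower.

Request:
move_arm(deltas=[[0.45,-10,0,-5,0,0,0],[0.45,-20,0,0,0,0,0],[0.45,-25,-0.7,0,0,0,0],[0.45,-22,0,0,0,0,0],[0.45,-14,0,0,0,0,0],[0.45,-6.5,0,0,0,0,0],[0.45,0,0,10,0,0,0],[0.45,0,0,12,0,0,0],[0.45,0,0,10,0,0,0],[0.45,0,0,0,0,0,0]])

```text
clock: 16.82
eef_pos: [0.6065, -0.1962, 0.0464]
tool_rot: [-0.009, 1.0, 0.001, -0.003]
ft_force: [0.1, 0.5, -0.3]
grip_width: 0.0385
grasp_force: 0.0
```

Request:
move_arm(deltas=[[0.45,0,0,8,0,0,0],[0.45,0,0,6,0,0,0],[0.45,0,0,5,0,0,0],[0.45,0,0,0,0,0,0]])

```text
clock: 17.15
eef_pos: [0.6088, -0.1967, 0.0297]
tool_rot: [-0.009, 1.0, 0.0, -0.001]
ft_force: [-0.1, -0.1, -0.9]
grip_width: 0.0385
grasp_force: 0.0
```

Request:
move_arm(deltas=[[0.45,0,0,3,0,0,0],[0.45,0,0,3,0,0,0],[0.45,0,0,0,0,0,0],[0,0,0,0,0,0,0],[0,0,0,0,0,0,0],[0,0,0,0,0,0,0],[0,0,0,0,0,0,0],[0,0,0,0,0,0,0]])

```text
clock: 17.82
eef_pos: [0.61, -0.1967, 0.0254]
tool_rot: [-0.01, 1.0, 0.0, 0.0]
ft_force: [-1.6, 1.7, 2.0]
grip_width: 0.0124
grasp_force: 59.4
```

Request:
move_arm(deltas=[[0,2,0,0,0,0,0],[0,4,0,0,0,0,0],[0,6,0,0,0,0,0],[0,6,0,0,0,0,0],[0,6,0,0,0,0,0],[0,4,0,0,0,0,0],[0,2,0,0,0,0,0],[0,0,0,0,0,0,0]])

```text
clock: 18.48
eef_pos: [0.5789, -0.1973, 0.0253]
tool_rot: [-0.009, 1.0, 0.0, -0.0]
ft_force: [-0.3, 3.9, 6.0]
grip_width: 0.0124
grasp_force: 59.8
```

Request:
move_arm(deltas=[[0,4,0,0,0,0,0],[0,8,0,0,0,0,0],[0,8,0,0,0,0,0],[0,8,0,0,0,0,0],[0,8,0,0,0,0,0],[0,8,0,0,0,0,0],[0,8,0,0,0,0,0],[0,6,0,0,0,0,0],[0,2,0,0,0,0,0],[0,0,0,0,0,0,0]])

```text
clock: 19.32
eef_pos: [0.5187, -0.1983, 0.0253]
tool_rot: [-0.009, 1.0, 0.0, -0.0]
ft_force: [-0.2, 4.6, 6.8]
grip_width: 0.0124
grasp_force: 60.0
```

Request:
move_arm(deltas=[[0,2,0,0,0,0,0],[0,2,0,0,0,0,0],[0,2,0,0,0,0,0],[0,0,0,0,0,0,0]])

```text
clock: 19.65
eef_pos: [0.5134, -0.1984, 0.0253]
tool_rot: [-0.009, 1.0, 0.0, 0.0]
ft_force: [1.3, 4.0, 5.6]
grip_width: 0.0122
grasp_force: 59.9
```

Request:
move_arm(deltas=[[0,2,0,0,0,0,0],[0,1.5,0,0,0,0,0],[0,0,0,0,0,0,0]])

```text
clock: 19.9
eef_pos: [0.51, -0.1984, 0.0253]
tool_rot: [-0.009, 1.0, 0.0, 0.0]
ft_force: [1.4, 5.0, 6.2]
grip_width: 0.0119
grasp_force: 59.9
```

Request:
move_arm(deltas=[[0,1,0,0,0,0,0],[0,1,0,0,0,0,0],[0,0,0,0,0,0,0]])

```text
clock: 20.15
eef_pos: [0.5082, -0.1984, 0.0253]
tool_rot: [-0.01, 1.0, 0.0, 0.0]
ft_force: [1.5, 4.3, 5.2]
grip_width: 0.0125
grasp_force: 59.9
```

Request:
move_arm(deltas=[[0,1,0,0,0,0,0],[0,0.5,0,0,0,0,0],[0,0,0,0,0,0,0]])

```text
clock: 20.4
eef_pos: [0.5067, -0.1985, 0.0253]
tool_rot: [-0.01, 1.0, 0.0, 0.0]
ft_force: [2.9, 4.3, 5.9]
grip_width: 0.0121
grasp_force: 59.9
```

Request:
move_arm(deltas=[[0,1,0,0,0,0,0],[0,0.5,0,0,0,0,0],[0,0,0,0,0,0,0]])

```text
clock: 20.65
eef_pos: [0.5053, -0.1985, 0.0253]
tool_rot: [-0.01, 1.0, 0.0, 0.0]
ft_force: [1.9, 4.8, 5.5]
grip_width: 0.0124
grasp_force: 59.9
```

Request:
move_arm(deltas=[[0,1,0,0,0,0,0],[0,0.5,0,0,0,0,0],[0,0,0,0,0,0,0]])

```text
clock: 20.9
eef_pos: [0.5045, -0.1985, 0.0253]
tool_rot: [-0.01, 1.0, 0.0, 0.001]
ft_force: [3.7, 4.6, 4.8]
grip_width: 0.0119
grasp_force: 59.6
```

Request:
move_arm(deltas=[[0,1,0,0,0,0,0],[0,0,0,0,0,0,0],[0,0,0,0,0,0,0]])

```text
clock: 21.15
eef_pos: [0.5045, -0.1985, 0.0253]
tool_rot: [-0.01, 1.0, 0.0, 0.002]
ft_force: [5.7, 5.3, 2.3]
grip_width: 0.0121
grasp_force: 59.4
```

Request:
move_arm(deltas=[[0,0.5,0,0,0,0,0],[0,0,0,0,0,0,0],[0,0,0,0,0,0,0]])

```text
clock: 21.4
eef_pos: [0.5045, -0.1985, 0.0253]
tool_rot: [-0.01, 1.0, 0.0, 0.002]
ft_force: [8.1, 4.9, 1.9]
grip_width: 0.0122
grasp_force: 59.3
```

Rigid stop reached (x holds at 0.5045 while the force rises; travel 105.5 mm). Release and rise.

Request:
move_arm(deltas=[[0.2,0,0,0,0,0,0],[0.45,0,0,0,0,0,0],[0.45,0,0,0,0,0,0],[0.45,0,0,-8,0,0,0],[0.45,0,0,-20,0,0,0],[0.45,0,0,-30,0,0,0],[0.45,0,0,-30,0,0,0],[0.45,0,0,-30,0,0,0],[0.45,0,0,0,0,0,0],[0.45,0,0,0,0,0,0]])

```text
clock: 22.23
eef_pos: [0.5034, -0.2, 0.1454]
tool_rot: [-0.009, 1.0, -0.001, 0.002]
ft_force: [0.0, -0.3, -0.6]
grip_width: 0.0388
grasp_force: 0.0
```

```bash
python3 - <<'E'
from rect import *
o=bot.get_obs(); print(o['clock'],o['eef_pos'],o['ft_force'],o['grip_width'])
w=bot.camera('wrist'); c=bot.calibration('wrist')
xs=np.arange(.66,.40,-.0005); ys=np.arange(-.13,-.27,-.0005)
r=rectify(w,c,.045,xs,ys)
s=bot.camera('side')[140:230,210:330]
cv2.imwrite('pics/fin.png',np.hstack([r,cv2.resize(s,(500,520))[:, :]]))
E
```

```text
22.2333 [ 0.50340894 -0.19997146  0.14544295] [ 0.04280538 -0.34022854 -0.57009478] 0.03878545346268383
```

View pics/fin.png

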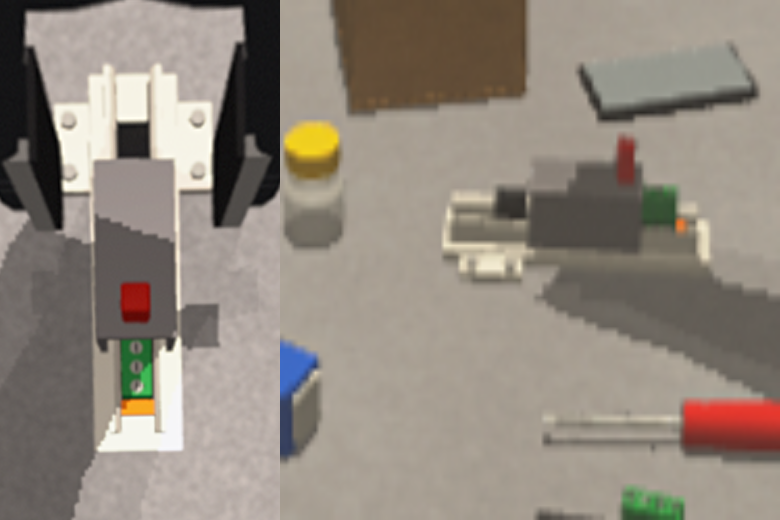

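Final view: rail shut over the strip (its near end at row 340 → x ≈ 0.49, as expected when shut). The strip lies behind the orange stop, the gripper is clear, and the other things are in place.

```bash
python3 -c "
from workcell import bot
print(bot.job_done())"
```

```text
the job is handed in; nothing more can be done
None
```

The green strip lies flat behind the front stop, the cover rail is slid shut onto its rigid stop, and the job is handed in at about 22 s; the first grasp closed on air because the fingertips sit about 30 mm behind the stated TCP, and peak measured force was 14.7 N feeling for the mat.

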